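# Find the tight spot of a length-stop rail, back off and clamp

## Robot

A 6-joint arm with a two-finger parallel gripper is mounted at the origin on a cart in front of the work surface, level with it; the furniture and walls round the work are solid. World frame = base frame: x ahead of the robot, y to its left, z up, the work surface at z = 0. Lengths are in m, angles in rad, forces in N, time in s.
With the tool pointing down it reaches from about 0.35 to 0.775 m from the base axis. Payload 5.5 kg.
Tool frame: the origin (TCP) lies at the very end of the fingers, on their centre line; the grasp point (between the pads) lies 19 mm behind it; z points along the fingers, y is the line along which they close (so a half turn about z gives the same grasp; the last joint's range is limited). The gripper opens to 85 mm and grips with 20 to 120 N. Pads are 22 mm wide; open, the fingers measure 114 mm over their backs; the gripper's body (76 mm by 85 mm) begins 54 mm behind the grasp point. The pads swing forward as they close: fully open they stand 13 mm farther back than shut.
Start: joints at [-1.36, 0.313, 0.046, 1.304, 0, 1.431], TCP at [0.198, -0.54, 0.231] pointing down, gripper open.
Joint ranges: [-2.76, 2.76], [-0.86, 1.69], [-1.03, 1.26], [-2.2, 2.34], [-1.47, 1.5], [-3.14, 3.14]. Speed limits (rad/s): [2.57, 2.57, 3.14, 3.14, 3.14, 3.14].

## Interface

Orientations are given as a unit quaternion [w, x, y, z].
In Python, from workcell import env, cams, ticket, spotter gives the robot as it stands.
- The arm moves only by the tool jog_arm, never from a script. Its argument "increments" is a list that holds one entry, the list of rows, each a list of 7 numbers: the shift along the tool's x, y, z in units of 0.25 m (1.0 is 0.25 m), then the turn, a rotation vector about the tool's x, y, z in units of 180 degrees (1.0 is 180 degrees), then the closure in counts, from 0 (fully open) to 255 (shut). A call has 1 to 20 rows; each row shifts and turns the commanded pose from where the row before left it, along the tool's axes as they then stand; what a row does not reach is not made up. A row lasts 1/10 s, in which the tool goes at most 50 mm and 8.59 degrees, less where a joint would pass 70% of its speed; a pose out of reach is approached as far as the arm can. A call with a number of a shift or a turn outside -1 to 1 is refused whole. A call with a gripper value outside its range is refused whole. The fingers move at their own pace and stop on an object; "force" is the grip in N (left out, the last holds). Time passes only in rows, so rows that do not move let the fingers close. It gives the time, the measured TCP pose, the force, the opening and the grip force at its end, in the units of the state.
- env.get_state(): the state, without advancing time (a new reading comes with each control period).
- cams.read_camera(name): name is "side" or "top" or "wrist"; returns a dict with "pixels" (384x512x3 uint8, red, green, blue), "fx", "fy", "cx", "cy" (pixels), "xyz" and "attitude" of the camera in the world; the wrist camera has in their place "mount" (4x4, takes a point from camera to tool coordinates, whose origin is the TCP and whose axes are the flange's). Camera axes: x right, y down, z forward; pixel columns grow to the right and rows downward; lengths in m; the calibration is good to about 2 mm. A picture is of the moment at which its call begins: read the wrist's pose just before it. There is no depth.
- ticket.hand_in(): hands the job in; it is judged then, once.
Trained networks look in the newest picture that a camera, given by its name, has taken for a name from the list of things; names that differ only in an ending like _2 or _b are one class to them, and where a whole thing is asked for, a point or a joint stands for the part that bears it (a point fixed in the world has none). Each returns a list of dicts, best first, with "conf" (0 to 1); they miss things now and then, are a little off and sometimes report something else, mostly with a low value. They report only what shows in the picture. A call takes as long as a camera call.
- spotter.find_in(target, camera): "uv" ([column, row] in pixels, amid what is visible of it).
- spotter.cut_out(target, camera): "region" (384x512 bool, what is visible of it) and "uv" ([column, row] in pixels, amid what is visible of it).
- spotter.landmark_of(target, camera): "uv" ([column, row] in pixels: a listed point, or the origin of a listed thing).
The state is a dict: "clock": time; "joint_pos": joint angles; "qvel": joint speeds; "tau": joint torques, N m; "tcp_pos": TCP position; "orientation": TCP orientation; "wrist_force": force on the tool from outside, world axes, zero at the start; "ft_torque": the same for the moment, N m; "finger_gap": finger opening in m; "grip_force": force on a finger pad.
Only numpy, scipy, OpenCV 4.12 (cv2) and the standard library are available. Lean on these libraries where they do the work, as an engineer would, in place of code of your own. Each camera call takes 0.05 s, during which the arm holds its last target. There are 200 camera calls.

## Task

The sliding length stop on the measuring rail binds somewhere along its travel. Slide it gently from left to right, pushing the little pointer ahead of it, until you clearly feel it bind - press it firmly on the spot for a moment but do not force it - then back it off about 25 mm from the pointer, which stays behind as the mark, and press the stop's clamp lever fully down. Do not touch the pointer itself, and leave the tape measure, the small carton and the glue stick where they are.

Things in the scene. Friction and masses are not known exactly. Their poses are not given: they have to be found in the camera images.
- rail: Aluminium measuring rail fixed on the bench: 64 mm wide (x), 30 high, 540 long (y), turned up to 0.2 rad. Origin: centre of its underside; y along it to the left (seen from the robot), x away from the robot, z up. Hidden in its groove is a tight spot whose place differs from case to case: the stop first touches it 140 to 270 mm right of the left end of its travel.
- stop: Grey stop astride the rail, 80 mm wide, 130 long, top at z = 55 mm. Origin: its middle, bench level; axes as the rail's. Slides only along the rail, y = +150 to -180 mm; starts in the left 50 mm. Free sliding takes 2 N; it stays where left, clamped or not. The tight spot adds 1.5 N per mm: felt at 3 N or more (5 N at the hand) for 0.2 s; over 18 N does damage. Let go there, it springs back.
- stop_grip (a point): Point to grip on the stop's upright black fin: 15 mm below its top. The fin is 14 mm thick (rail x), 36 mm long (rail y), stands from z = 55 to z = 101 mm, with its middle 15 mm right of the stop's origin. Best pinched across its 14 mm thickness from above. Axes as the rail's.
- stop_front (a point): Centre of the stop's right end face (the one that meets the pointer), z = 45 mm, 65 mm right of the stop's origin. Axes as the rail's.
- pointer: Small dark steel drag pointer astride the rail: foot 60 x 12 mm, upright tab 18 mm wide, 8 thick, up to z = 66 mm. Starts 5 to 90 mm right of the stop's front, short of the tight spot. The stop pushes it along (0.4 N); it stays where the stop leaves it. Origin: below its left face, bench level; axes as the rail's. Not to be touched by the robot.
- pointer_face (a point): Centre of the pointer's left face, z = 45 mm; its distance along the rail from stop_front is the gap between stop and pointer. Axes as the rail's.
- clamp (a joint): Angle of the clamp lever on the stop: 0 = open, standing 0.75 rad (43 degrees) above level; 0.75 = fully down, level. It is stiff (0.06 N m) and stays where it is left. Starts at 0 to 0.1.
- clamp_hinge (a point): Hinge of the clamp lever (axis along the rail), on the stop: 24 mm beyond the rail's middle line, 50 mm left of the stop's origin, z = 64 mm. The steel lever, 18 mm wide (rail y), 7 thick, 69 long, rises from it towards the robot; pressed straight down 20 to 30 mm before the hinge it swings down level, its upper side then at z = 68 mm (black end pad 69 mm).
- clamp_pad (a point): Middle of the lever's black end pad, 60 mm from the hinge; when open about 44 mm on the robot's side of the hinge and 41 mm above it, when down 60 mm on the robot's side of the hinge and level with it.
- tape_measure: Yellow tape measure, 42 x 76 x 67 mm, standing in front of the rail; loose bystander. Origin: centre of its underside.
- small_box: Small taped brown carton, 103 x 77 x 57 mm, behind the rail; loose bystander. Origin: centre of its underside.
- glue_stick: Glue stick with green cap, 27 mm across and 88 mm high, upright in front of the rail; loose bystander. Origin: centre of its underside.

How it is judged:
On the way, in this order (a step that is already met when the one before it is completed fails the run):
1. the stop has been slid onto the tight spot and pressed there with at least 3 N (contact force between stop and rail above 3 N), for 0.2 s.
2. the stop has been backed off so that it stands 15 to 35 mm from the pointer (y of pointer_face in the frame of stop_front between -0.035 and -0.015 m), for 0.2 s.
3. the clamp lever has been pressed fully down (over 0.67 rad) (value of joint clamp above 0.67 rad), for 0.2 s.
At the end, for the whole second after the job is handed in: The stop stands at rest 15 to 35 mm left of the pointer that marks the tight spot, and its clamp lever is fully down (over 0.67 of 0.75 rad) (all of step 2 and value of joint clamp above 0.67 rad and linear speed of each of stop, pointer below 0.005 m/s); the robot touches nothing.
It fails at once if the stop is forced against the tight spot with more than 18 N (contact force between stop and rail above 18 N).
It fails at once if the robot touches the pointer (contact force between any of the fingers, the arm and pointer above 0.3 N).
It fails at once if the tape measure is moved by more than 25 mm (distance of tape_measure from where it was at the start of the episode above 0.025 m).
It fails at once if the small carton is moved by more than 25 mm (distance of small_box from where it was at the start of the episode above 0.025 m).
It fails at once if the glue stick is moved by more than 25 mm (distance of glue_stick from where it was at the start of the episode above 0.025 m).
It also fails if it takes over 51 s, if anything falls off the work surface, if the arm or the gripper's body presses on something with over 40 N, if the wrist force passes 120 N, or if a joint passes its speed limit or range.

## Working session

There is one attempt and no reset: what is moved stays moved. The work goes in short steps, Python scripts to look and compute and a tool call to move; the robot and the scene stay as the last step left them, time stands still between calls to the robot, and variables do not carry over. Pictures are saved under pics/ and viewed, at most 10 in all, crops included, and the job is handed in when it is done.

Besides the shell and the picture viewer there is one more tool, called after "Request:" in YAML: its name, and indented under it one key for each argument. jog_arm: Moves the arm, as the interface text tells. Shifts and turns lie within -1 to 1; 1 stands for 0.25 m of shift or 180 degrees of turn. Its arguments: {"type":"object","properties":{"increments":{"type":"array"},"force":{"type":"number"}},"required":["increments"]}

```bash
ls; mkdir -p pics
cat > h.py <<'E'
import numpy as np, cv2
from scipy.spatial.transform import Rotation as R
from workcell import env, cams, ticket, spotter
def rot(a):
    a=np.array(a,float)
    return a if a.shape==(3,3) else R.from_quat(a,scalar_first=True).as_matrix()
def shot(n,save=None):
    s=env.get_state(); c=cams.read_camera(n)
    if save: cv2.imwrite('pics/'+save,c['pixels'][:,:,::-1])
    K=np.array([[c['fx'],0,c['cx']],[0,c['fy'],c['cy']],[0,0,1]])
    if 'mount' in c:
        T=np.eye(4);T[:3,:3]=rot(s['orientation']);T[:3,3]=s['tcp_pos'];T=T@np.array(c['mount'])
        return K,T[:3,:3],T[:3,3]
    return K,rot(c['attitude']),np.array(c['xyz'])
def ray(cam,uv):
    K,A,p=cam; d=A@np.linalg.solve(K,[uv[0],uv[1],1]); return p,d
def atz(cam,uv,z):
    p,d=ray(cam,uv); return p+d*(z-p[2])/d[2]
def proj(cam,P):
    K,A,p=cam; q=K@(A.T@(np.array(P)-p)); return q[:2]/q[2]
def tri(obs):
    M=np.zeros((3,3));b=np.zeros(3)
    for cam,uv in obs:
        p,d=ray(cam,uv);d=d/np.linalg.norm(d);Q=np.eye(3)-np.outer(d,d);M+=Q;b+=Q@p
    return np.linalg.solve(M,b)
E
python3 - <<'E'
from h import *
ct=shot('top','top0.png');cs=shot('side','side0.png')
print(env.get_state()); print(ct,cs)
for n,z in [('rail',0),('stop',0),('stop_grip',.086),('stop_front',.045),('pointer',0),('pointer_face',.045),('clamp_hinge',.064),('clamp_pad',.105),('tape_measure',0),('small_box',0),('glue_stick',0)]:
    for c,k in (('top',ct),('side',cs)):
        for o in spotter.landmark_of(n,c)[:2]: print(n,c,round(o['conf'],2),np.round(o['uv'],1),np.round(atz(k,o['uv'],z),4))
E
```

```text
pics
{'clock': 0.1, 'joint_pos': array([-1.35963140e+00,  3.13941304e-01,  4.51166164e-02,  1.30360978e+00,
       -1.70836239e-05,  1.43121247e+00]), 'qvel': array([-6.65939330e-05, -2.58419750e-03,  3.87314162e-03, -5.09890866e-04,
        3.78691614e-04,  2.03404795e-04]), 'tau': array([ 2.14086205e-03, -4.81723022e+01,  2.99245119e+01,  1.27612276e-02,
       -2.11979341e-04, -2.86049051e-07]), 'tcp_pos': array([ 0.19747056, -0.5395508 ,  0.23049877]), 'orientation': array([-8.18239036e-04,  9.84660954e-01,  1.74476745e-01, -3.78450064e-05]), 'wrist_force': array([-0.10485998, -0.05273433, -0.37234949]), 'ft_torque': array([-0.05585617,  0.01380198,  0.06151381]), 'grip_force': 0.0, 'finger_gap': 0.08573366953277149}
(array([[354.45528755,   0.        , 254.59524199],
       [  0.        , 354.45528755, 189.99441784],
       [  0.        ,   0.        ,   1.        ]]), array([[-0.01197465, -0.99873597,  0.04881661],
       [-0.99992668,  0.0120483 ,  0.00121481],
       [-0.00180143, -0.04879848, -0.99880702]]), array([0.47571464, 0.09248312, 0.94645624])) (array([[368.25733695,
[... 1277 characters left out ...]
45 ]
clamp_hinge top 0.5 [222.9 189.8] [0.5203 0.1726 0.064 ]
clamp_hinge side 0.45 [233.5 219.6] [0.5231 0.1712 0.064 ]
clamp_pad top 0.65 [221.7 209.9] [0.4705 0.1721 0.105 ]
clamp_pad side 0.63 [256.7 216.2] [0.4616 0.1789 0.105 ]
tape_measure top 0.66 [256.3 248.8] [0.3658 0.091  0.    ]
tape_measure side 0.61 [310.8 241.4] [0.3631 0.0937 0.    ]
small_box top 0.82 [275.4 148.6] [0.6327 0.0364 0.    ]
small_box side 0.87 [222.  195.1] [0.6364 0.039  0.    ]
small_box side 0.17 [310.6 243.1] [0.3616 0.0991 0.    ]
glue_stick top 0.74 [284.2 196.1] [0.5047 0.0148 0.    ]
glue_stick top 0.72 [328.7 237.9] [ 0.3923 -0.1016  0.    ]
glue_stick side 0.79 [325.3 194.3] [ 0.3899 -0.0922  0.    ]
```

Run:
```python
import cv2
t=cv2.imread('pics/top0.png')[110:290,160:430];s=cv2.imread('pics/side0.png')[110:300,150:400]
t=cv2.resize(t,(800,533),interpolation=cv2.INTER_CUBIC);s=cv2.resize(s,(780,593),interpolation=cv2.INTER_CUBIC)
cv2.imwrite('pics/t1.png',t);cv2.imwrite('pics/s1.png',s)
```

```text
(no output)
```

View pics/t1.png

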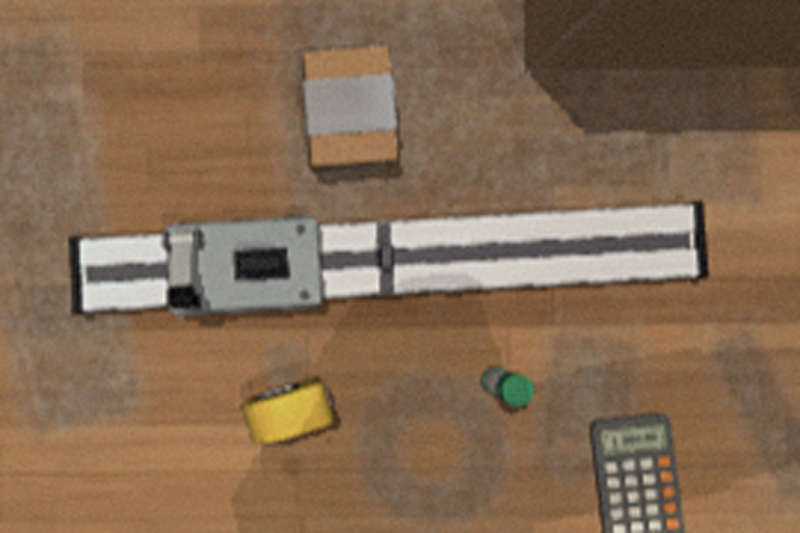

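View pics/s1.png

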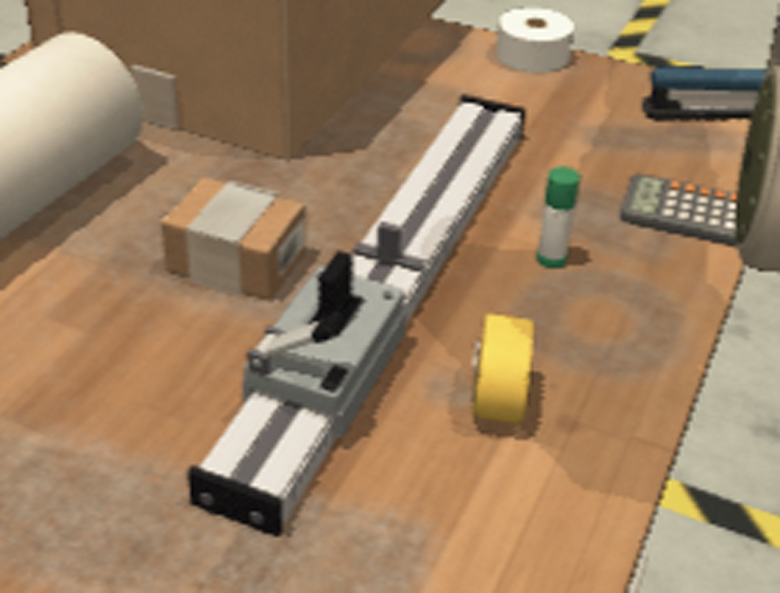

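The views show the stop at left (top crop fin ≈ (262,263), lever pad ≈ (183,297)), the pointer ≈ (386,258), the tape ≈ (290,410), the glue stick ≈ (510,388) and the carton ≈ (350,105). Next is the rail angle.

Run:
```python
from h import *
ct=shot('top');cs=shot('side')
def reg(n,c):
    return spotter.cut_out(n,c)[0]['region']
for c,cam in (('top',ct),('side',cs)):
    m=reg('rail',c)
    v,u=np.nonzero(m)
    P=np.array([atz(cam,(a,b),.03)[:2] for a,b in zip(u,v)])
    k=np.abs(P-[.5,0]).max(1)<.4
    r=cv2.minAreaRect((P[k]*1000).astype(np.float32)); print(c,len(u),r)
    bx=cv2.boxPoints(r);print(bx)
s=env.get_state();ob={}
for n in ['stop_grip','stop_front','pointer_face','clamp_hinge','clamp_pad','stop','rail']:
    o=[];
    for c,cam in (('top',ct),('side',cs)):
        for q in spotter.landmark_of(n,c): 
            w=atz(cam,q['uv'],.05)
            if abs(w[0]-.5)<.08: 
                if n=='pointer_face' and w[1]>.1: continue
                o.append((cam,q['uv']));break
    if len(o)==2:
        X=tri(o);print(n,X,[np.round(proj(cc,X)-uv,1) for cc,uv in o])
# end caps edge by dark threshold in top
im=cv2.imread('pics/top0.png',0)
psi=None
```

```text
top 5674 ((501.9378662109375, 0.18853759765625), (82.78903198242188, 558.2041015625), 1.4324840307235718)
[[ 453.579    278.16855]
 [ 467.53354 -279.8611 ]
 [ 550.29675 -277.79147]
 [ 536.34216  280.2382 ]]
side 4734 ((504.19921875, 5.017578125), (100.22904205322266, 580.3356323242188), 3.2605173587799072)
[[ 437.66223  291.8654 ]
 [ 470.66943 -287.53085]
 [ 570.7362  -281.83023]
 [ 537.729    297.566  ]]
stop_grip [0.49959179 0.10109259 0.0786618 ] [array([0.7, 1.5]), array([-1.7, -0.1])]
stop_front [0.50046468 0.05695931 0.04646493] [array([-1.4, -2.8]), array([3.3, 0.1])]
pointer_face [0.50501112 0.00922496 0.04767236] [array([0.1, 0.3]), array([-0.3, -0. ])]
clamp_hinge [0.52200564 0.17368314 0.06867817] [array([0.4, 0.7]), array([-0.9, -0.1])]
clamp_pad [0.46937625 0.17114795 0.09970916] [array([0.7, 1.5]), array([-1.8, -0.1])]
stop [0.49567768 0.12829083 0.01371665] [array([0.1, 0.3]), array([-0.3, -0. ])]
rail [0.50210198 0.00232865 0.00681499] [array([0., 0.]), array([-0., -0.])]
```

Run:
```python
from h import *
ct=shot('top')
im=cv2.imread('pics/top0.png'); g=im.min(2)
pts=[]
for u in list(range(188,212))+list(range(300,392)):
    v=np.nonzero(g[150:230,u]>140)[0]
    if len(v)>8: pts.append(atz(ct,(u,150+(v.min()+v.max())/2),.03)[:2])
pts=np.array(pts);print(len(pts))
vx,vy,x0,y0=cv2.fitLine(pts.astype(np.float32),cv2.DIST_HUBER,0,.001,.001).ravel()
if vy<0: vx,vy=-vx,-vy
psi=np.arctan2(-vx,vy); print('psi',psi,'x at y=0',x0-y0*vx/vy)
print('resid mm',np.std((pts-[x0,y0])@[vy,-vx])*1000)
# fin top (z=.101): dark blob in region of the stop
sub=g[185:210,228:262]; m=(sub<45).astype(np.uint8); n,l,st,ce=cv2.connectedComponentsWithStats(m)
for i in range(1,n):
    if st[i,4]>10: print(st[i],ce[i]+[228,185],atz(ct,ce[i]+[228,185],.101))
L=lambda y:x0+(y-y0)*vx/vy
print([ (y,L(y)) for y in (.1,.105,.11)])
```

```text
116
psi 0.04479261 x at y=0 0.5027206
resid mm 0.6204428018125145
[ 12   9  17  10 143] [248.04895105 198.76923077] [0.49627083 0.10937592 0.101     ]
[(0.1, np.float32(0.49823835)), (0.105, np.float32(0.49801424)), (0.11, np.float32(0.49779013))]
```

Request:
jog_arm:
  increments:
    - [[0.134, -0.134, 0.008, 0, 0, 0, 0], [0.134, -0.134, 0.008, 0, 0, 0, 0], [0.134, -0.134, 0.008, 0, 0, 0, 0], [0.134, -0.134, 0.008, 0, 0, 0, 0], [0.134, -0.134, 0.008, 0, 0, 0, 0], [0.134, -0.134, 0.008, 0, 0, 0, 0], [0.134, -0.134, 0.008, 0, 0, 0, 0], [0.134, -0.134, 0.008, 0, 0, 0, 0], [0.134, -0.134, 0.008, 0, 0, 0, 0], [0.134, -0.134, 0.008, 0, 0, 0, 0], [0.134, -0.134, 0.008, 0, 0, 0, 0], [0.134, -0.134, 0.008, 0, 0, 0, 0], [0.134, -0.134, 0.008, 0, 0, 0, 0], [0.134, -0.134, 0.008, 0, 0, 0, 0], [0.134, -0.134, 0.008, 0, 0, 0, 0], [0, 0, 0, 0, 0, -0.0447, 0], [0, 0, 0, 0, 0, -0.0447, 0], [0, 0, 0, 0, 0, -0.0447, 0], [0, 0, 0, 0, 0, -0.0447, 0]]
  force: 40

```text
clock: 4.05
tcp_pos: [0.4968, 0.1049, 0.2012]
orientation: [0.0, 0.896, 0.444, -0.0]
wrist_force: [0.5, 1.0, 0.1]
finger_gap: 0.0853
grip_force: 0.0
```

Request:
jog_arm:
  increments:
    - [[0, 0, 0, 0, 0, -0.0447, 0], [0, 0, 0, 0, 0, -0.0447, 0], [0, 0, 0, 0, 0, -0.0447, 0], [0, 0, 0, 0, 0, -0.0447, 0], [0, 0, 0, 0, 0, -0.0447, 0], [0, 0, 0, 0, 0, 0, 0], [0, 0, 0, 0, 0, 0, 0]]

```text
clock: 4.75
tcp_pos: [0.4968, 0.1045, 0.2013]
orientation: [0.0, 0.693, 0.721, 0.0]
wrist_force: [0.4, -0.0, -0.3]
finger_gap: 0.0853
grip_force: 0.0
```

```bash
cat > st.py <<'E'
from h import *
psi=.045; C=np.array([.5027,0]); ex=np.array([np.cos(psi),np.sin(psi)]);ey=np.array([-np.sin(psi),np.cos(psi)])
def st():
    s=env.get_state();r=rot(s['orientation'])
    d=s['tcp_pos'][:2]-C
    print('t',s['clock'],'tcp',np.round(s['tcp_pos'],4),'rail xy',np.round([d@ex,d@ey],4),'yaw err deg',np.degrees(np.arctan2(r[1,1],r[0,1])-psi),'z',np.round(r[:,2],4),'F',np.round(s['wrist_force'],2),'gap',s['finger_gap'],s['grip_force'])
    return s
E
python3 - <<'E'
from st import *
s=st()
cw=shot('wrist','w0.png')
for n in ('stop_grip','stop','clamp_pad','clamp_hinge','pointer_face'):
    for o in spotter.landmark_of(n,'wrist')[:2]: print(n,o['conf'],o['uv'],atz(cw,o['uv'],dict(stop_grip=.086,stop=0,clamp_pad=.105,clamp_hinge=.064,pointer_face=.045)[n]))
E
```

```text
t 4.75 tcp [0.4968 0.1045 0.2013] rail xy [-0.0012  0.1047] yaw err deg -0.2532842850150454 z [ 1.e-04 -1.e-04 -1.e+00] F [ 0.37 -0.03 -0.34] gap 0.08528215867411237 0.0
stop_grip 0.87 [258.3, 180.3] [0.49646043 0.11101245 0.086     ]
stop 0.96 [256.3, 152.5] [0.4936272  0.12308075 0.        ]
stop 0.21 [155.5, 174.5] [0.37361254 0.09180814 0.        ]
clamp_pad 0.74 [227.8, 103.9] [0.47008697 0.17610267 0.105     ]
clamp_hinge 0.85 [284.8, 108.1] [0.51826347 0.17463562 0.064     ]
pointer_face 0.83 [259.3, 258.8] [0.5016505  0.00885467 0.045     ]
pointer_face 0.52 [258.3, 241.8] [0.49967206 0.03001674 0.045     ]
```

View pics/w0.png

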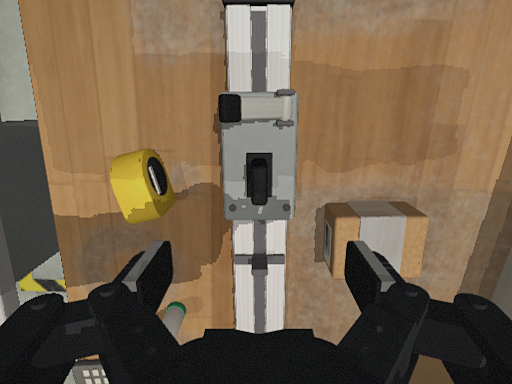

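The wrist view shows the fin at about (258,180) with the fingers straddling it clear of the tape and carton, and the pointer at (260,260). I'll descend and grip.

Request:
jog_arm:
  increments:
    - [[0.02, 0, 0, 0, 0, 0, 0], [0, 0, 0.09, 0, 0, 0, 0], [0, 0, 0.09, 0, 0, 0, 0], [0, 0, 0.09, 0, 0, 0, 0], [0, 0, 0.09, 0, 0, 0, 0], [0, 0, 0.09, 0, 0, 0, 0], [0, 0, 0.085, 0, 0, 0, 0], [0, 0, 0, 0, 0, 0, 255], [0, 0, 0, 0, 0, 0, 255], [0, 0, 0, 0, 0, 0, 255], [0, 0, 0, 0, 0, 0, 255], [0, 0, 0, 0, 0, 0, 255], [0, 0, 0, 0, 0, 0, 255], [0, 0, 0, 0, 0, 0, 255], [0, 0, 0, 0, 0, 0, 255]]
  force: 40

```text
clock: 6.55
tcp_pos: [0.4973, 0.1096, 0.0686]
orientation: [0.001, 0.691, 0.722, 0.001]
wrist_force: [-0.8, -0.8, 6.6]
finger_gap: 0.0136
grip_force: 41.0
```

Run:
```python
from st import *
st()
```

```text
t 6.55 tcp [0.4973 0.1096 0.0686] rail xy [-0.0005  0.1097] yaw err deg -0.06146906499853168 z [ 1.8e-03  1.0e-04 -1.0e+00] F [-0.77 -0.79  6.59] gap 0.013593579849518587 40.95757305622101
```

Request:
jog_arm:
  increments:
    - [[-0.008, 0, -0.002, 0, 0, 0, 255], [-0.016, 0, -0.002, 0, 0, 0, 255], [-0.02, 0, 0, 0, 0, 0, 255], [-0.02, 0, 0, 0, 0, 0, 255], [-0.02, 0, 0, 0, 0, 0, 255], [-0.02, 0, 0, 0, 0, 0, 255], [-0.02, 0, 0, 0, 0, 0, 255], [-0.02, 0, 0, 0, 0, 0, 255], [-0.02, 0, 0, 0, 0, 0, 255], [-0.02, 0, 0, 0, 0, 0, 255]]

```text
clock: 7.55
tcp_pos: [0.4993, 0.0631, 0.0687]
orientation: [0.0, 0.691, 0.722, 0.0]
wrist_force: [5.1, 3.4, -0.3]
finger_gap: 0.0133
grip_force: 40.1
```

Run:
```python
from st import *
st()
```

```text
t 7.55 tcp [0.4993 0.0631 0.0687] rail xy [-0.0006  0.0632] yaw err deg -0.07179958036861442 z [ 0.0012 -0.     -1.    ] F [ 5.08  3.42 -0.3 ] gap 0.013306060910295533 40.1122784614563
```

Request:
jog_arm:
  increments:
    - [[-0.016, 0.001, 0, 0, 0, 0, 255], [-0.02, 0.001, 0, 0, 0, 0, 255], [-0.02, 0.0005, 0, 0, 0, 0, 255], [-0.02, 0.0005, 0, 0, 0, 0, 255], [-0.02, 0.0005, 0, 0, 0, 0, 255], [-0.02, 0.0005, 0, 0, 0, 0, 255], [-0.02, 0, 0, 0, 0, 0, 255], [-0.02, 0, 0, 0, 0, 0, 255], [-0.01, 0, 0, 0, 0, 0, 255], [0, 0, 0, 0, 0, 0, 255]]

```text
clock: 8.55
tcp_pos: [0.5012, 0.0213, 0.0686]
orientation: [0.0, 0.692, 0.722, -0.001]
wrist_force: [0.5, 0.4, 6.4]
finger_gap: 0.0137
grip_force: 41.0
```

Run:
```python
from st import *
st()
```

```text
t 8.55 tcp [0.5012 0.0213 0.0686] rail xy [-0.0006  0.0213] yaw err deg -0.09969355103052213 z [-5.e-04 -1.e-03 -1.e+00] F [0.47 0.41 6.37] gap 0.013718290854734498 40.96019804477692
```

Request:
jog_arm:
  increments:
    - [[-0.008, 0, 0, 0, 0, 0, 255], [-0.008, 0, 0, 0, 0, 0, 255], [-0.008, 0, 0, 0, 0, 0, 255], [-0.008, 0, 0, 0, 0, 0, 255], [-0.008, 0, 0, 0, 0, 0, 255], [-0.008, 0, 0, 0, 0, 0, 255], [-0.008, 0, 0, 0, 0, 0, 255], [-0.008, 0, 0, 0, 0, 0, 255], [-0.008, 0, 0, 0, 0, 0, 255], [-0.008, 0, 0, 0, 0, 0, 255]]

```text
clock: 9.55
tcp_pos: [0.5021, 0.0019, 0.0687]
orientation: [-0.0, 0.691, 0.722, -0.0]
wrist_force: [1.7, 2.5, 5.7]
finger_gap: 0.0134
grip_force: 41.0
```

Request:
jog_arm:
  increments:
    - [[-0.006, 0, 0, 0, 0, 0, 255], [-0.006, 0, 0, 0, 0, 0, 255], [-0.006, 0, 0, 0, 0, 0, 255], [-0.006, 0, 0, 0, 0, 0, 255]]

```text
clock: 9.95
tcp_pos: [0.5023, -0.0041, 0.0687]
orientation: [-0.0, 0.691, 0.722, -0.0]
wrist_force: [2.7, 1.8, 5.2]
finger_gap: 0.0134
grip_force: 41.0
```

Request:
jog_arm:
  increments:
    - [[-0.006, 0, 0, 0, 0, 0, 255], [-0.006, 0, 0, 0, 0, 0, 255], [-0.006, 0, 0, 0, 0, 0, 255], [-0.006, 0, 0, 0, 0, 0, 255]]

```text
clock: 10.35
tcp_pos: [0.5026, -0.0101, 0.0686]
orientation: [-0.0, 0.691, 0.722, -0.0]
wrist_force: [1.0, 2.5, 5.1]
finger_gap: 0.0135
grip_force: 41.0
```

Request:
jog_arm:
  increments:
    - [[-0.006, 0, 0, 0, 0, 0, 255], [-0.006, 0, 0, 0, 0, 0, 255], [-0.006, 0, 0, 0, 0, 0, 255], [-0.006, 0, 0, 0, 0, 0, 255]]

```text
clock: 10.75
tcp_pos: [0.5029, -0.0161, 0.0687]
orientation: [-0.0, 0.691, 0.722, -0.0]
wrist_force: [0.9, 2.2, 5.7]
finger_gap: 0.0132
grip_force: 41.0
```

Request:
jog_arm:
  increments:
    - [[-0.006, 0, 0, 0, 0, 0, 255], [-0.006, 0, 0, 0, 0, 0, 255], [-0.006, 0, 0, 0, 0, 0, 255], [-0.006, 0, 0, 0, 0, 0, 255], [-0.004, 0, 0, 0, 0, 0, 255]]

```text
clock: 11.25
tcp_pos: [0.5032, -0.0231, 0.0687]
orientation: [-0.0, 0.691, 0.722, -0.0]
wrist_force: [0.9, 2.5, 5.9]
finger_gap: 0.0138
grip_force: 41.0
```

Request:
jog_arm:
  increments:
    - [[-0.006, 0, 0, 0, 0, 0, 255], [-0.006, 0, 0, 0, 0, 0, 255], [-0.006, 0, 0, 0, 0, 0, 255], [-0.006, 0, 0, 0, 0, 0, 255], [-0.004, 0, 0, 0, 0, 0, 255]]

```text
clock: 11.75
tcp_pos: [0.5035, -0.0301, 0.0686]
orientation: [-0.0, 0.691, 0.722, -0.0]
wrist_force: [1.1, 2.2, 4.5]
finger_gap: 0.0136
grip_force: 41.0
```

Request:
jog_arm:
  increments:
    - [[-0.006, 0, 0, 0, 0, 0, 255], [-0.006, 0, 0, 0, 0, 0, 255], [-0.006, 0, 0, 0, 0, 0, 255], [-0.006, 0, 0, 0, 0, 0, 255], [-0.004, 0, 0, 0, 0, 0, 255]]

```text
clock: 12.25
tcp_pos: [0.5038, -0.0371, 0.0686]
orientation: [-0.0, 0.691, 0.722, -0.0]
wrist_force: [0.8, 2.0, 4.9]
finger_gap: 0.0135
grip_force: 41.0
```

Request:
jog_arm:
  increments:
    - [[-0.006, 0, 0, 0, 0, 0, 255], [-0.006, 0, 0, 0, 0, 0, 255], [-0.006, 0, 0, 0, 0, 0, 255], [-0.006, 0, 0, 0, 0, 0, 255], [-0.004, 0, 0, 0, 0, 0, 255]]

```text
clock: 12.75
tcp_pos: [0.5041, -0.044, 0.0686]
orientation: [-0.0, 0.691, 0.722, -0.0]
wrist_force: [1.5, 2.2, 5.3]
finger_gap: 0.0131
grip_force: 41.0
```

Request:
jog_arm:
  increments:
    - [[-0.006, 0, 0, 0, 0, 0, 255], [-0.006, 0, 0, 0, 0, 0, 255], [-0.006, 0, 0, 0, 0, 0, 255], [-0.006, 0, 0, 0, 0, 0, 255], [-0.004, 0, 0, 0, 0, 0, 255]]

```text
clock: 13.25
tcp_pos: [0.5044, -0.051, 0.0687]
orientation: [-0.0, 0.691, 0.722, -0.0]
wrist_force: [1.2, 2.5, 5.0]
finger_gap: 0.0135
grip_force: 41.0
```

Request:
jog_arm:
  increments:
    - [[-0.006, 0, 0, 0, 0, 0, 255], [-0.006, 0, 0, 0, 0, 0, 255], [-0.006, 0, 0, 0, 0, 0, 255], [-0.006, 0, 0, 0, 0, 0, 255], [-0.004, 0, 0, 0, 0, 0, 255]]

```text
clock: 13.75
tcp_pos: [0.5047, -0.058, 0.0686]
orientation: [-0.0, 0.691, 0.722, -0.0]
wrist_force: [1.1, 2.2, 5.3]
finger_gap: 0.0136
grip_force: 41.0
```

Request:
jog_arm:
  increments:
    - [[-0.006, 0, 0, 0, 0, 0, 255], [-0.006, 0, 0, 0, 0, 0, 255], [-0.006, 0, 0, 0, 0, 0, 255], [-0.006, 0, 0, 0, 0, 0, 255], [-0.004, 0, 0, 0, 0, 0, 255]]

```text
clock: 14.25
tcp_pos: [0.505, -0.065, 0.0686]
orientation: [-0.0, 0.691, 0.722, -0.0]
wrist_force: [1.1, 2.6, 6.1]
finger_gap: 0.0135
grip_force: 41.0
```

Request:
jog_arm:
  increments:
    - [[-0.006, 0, 0, 0, 0, 0, 255], [-0.006, 0, 0, 0, 0, 0, 255], [-0.006, 0, 0, 0, 0, 0, 255], [-0.006, 0, 0, 0, 0, 0, 255], [-0.004, 0, 0, 0, 0, 0, 255]]

```text
clock: 14.75
tcp_pos: [0.5054, -0.072, 0.0686]
orientation: [-0.0, 0.691, 0.722, -0.0]
wrist_force: [1.5, 2.2, 5.5]
finger_gap: 0.0135
grip_force: 41.0
```

Request:
jog_arm:
  increments:
    - [[-0.006, 0, 0, 0, 0, 0, 255], [-0.006, 0, 0, 0, 0, 0, 255], [-0.006, 0, 0, 0, 0, 0, 255], [-0.006, 0, 0, 0, 0, 0, 255], [-0.004, 0, 0, 0, 0, 0, 255]]

```text
clock: 15.25
tcp_pos: [0.5057, -0.079, 0.0687]
orientation: [-0.0, 0.691, 0.722, -0.0]
wrist_force: [0.6, 2.0, 4.7]
finger_gap: 0.0133
grip_force: 41.0
```

Request:
jog_arm:
  increments:
    - [[-0.006, 0, 0, 0, 0, 0, 255], [-0.006, 0, 0, 0, 0, 0, 255], [-0.006, 0, 0, 0, 0, 0, 255], [-0.006, 0, 0, 0, 0, 0, 255], [-0.004, 0, 0, 0, 0, 0, 255]]

```text
clock: 15.75
tcp_pos: [0.506, -0.0859, 0.0686]
orientation: [-0.0, 0.691, 0.722, -0.0]
wrist_force: [1.2, 2.0, 5.1]
finger_gap: 0.0136
grip_force: 41.0
```

Request:
jog_arm:
  increments:
    - [[-0.006, 0, 0, 0, 0, 0, 255], [-0.006, 0, 0, 0, 0, 0, 255], [-0.006, 0, 0, 0, 0, 0, 255], [-0.006, 0, 0, 0, 0, 0, 255], [-0.004, 0, 0, 0, 0, 0, 255]]

```text
clock: 16.25
tcp_pos: [0.5063, -0.093, 0.0687]
orientation: [-0.0, 0.691, 0.722, -0.0]
wrist_force: [1.7, 3.1, 5.0]
finger_gap: 0.0133
grip_force: 41.0
```

Request:
jog_arm:
  increments:
    - [[-0.004, 0, 0, 0, 0, 0, 255], [-0.004, 0, 0, 0, 0, 0, 255], [-0.004, 0, 0, 0, 0, 0, 255]]

```text
clock: 16.55
tcp_pos: [0.5064, -0.0959, 0.0686]
orientation: [-0.0, 0.691, 0.722, -0.0]
wrist_force: [1.5, 2.1, 4.9]
finger_gap: 0.0134
grip_force: 41.0
```

Request:
jog_arm:
  increments:
    - [[-0.006, 0, 0, 0, 0, 0, 255], [-0.006, 0, 0, 0, 0, 0, 255], [-0.006, 0, 0, 0, 0, 0, 255], [-0.006, 0, 0, 0, 0, 0, 255], [-0.004, 0, 0, 0, 0, 0, 255]]

```text
clock: 17.05
tcp_pos: [0.5067, -0.1029, 0.0687]
orientation: [-0.0, 0.691, 0.722, -0.0]
wrist_force: [1.7, 2.3, 5.1]
finger_gap: 0.0137
grip_force: 41.0
```

Request:
jog_arm:
  increments:
    - [[-0.006, 0, 0, 0, 0, 0, 255], [-0.006, 0, 0, 0, 0, 0, 255], [-0.006, 0, 0, 0, 0, 0, 255], [-0.006, 0, 0, 0, 0, 0, 255], [-0.004, 0, 0, 0, 0, 0, 255]]

```text
clock: 17.55
tcp_pos: [0.5069, -0.1081, 0.0686]
orientation: [-0.001, 0.691, 0.723, 0.001]
wrist_force: [2.7, 9.3, 6.7]
finger_gap: 0.0132
grip_force: 41.3
```

Bind felt: 9 N at the hand. I'll hold there.

Request:
jog_arm:
  increments:
    - [[0, 0, 0, 0, 0, 0, 255], [0, 0, 0, 0, 0, 0, 255], [0, 0, 0, 0, 0, 0, 255], [0, 0, 0, 0, 0, 0, 255]]

```text
clock: 17.95
tcp_pos: [0.507, -0.1082, 0.0686]
orientation: [-0.001, 0.691, 0.723, 0.001]
wrist_force: [2.3, 8.6, 6.1]
finger_gap: 0.0133
grip_force: 41.2
```

Run:
```python
from st import *
st()
```

```text
t 17.95 tcp [ 0.507  -0.1082  0.0686] rail xy [-0.0006 -0.1082] yaw err deg -0.004867877873830407 z [ 0.      0.0032 -1.    ] F [2.34 8.62 6.05] gap 0.013255504361360134 41.23195230960846
```

Request:
jog_arm:
  increments:
    - [[0.008, 0, 0, 0, 0, 0, 255], [0.012, 0, 0, 0, 0, 0, 255], [0.012, 0, 0, 0, 0, 0, 255], [0.012, 0, 0, 0, 0, 0, 255], [0.012, 0, 0, 0, 0, 0, 255], [0.012, 0, 0, 0, 0, 0, 255], [0.012, 0, 0, 0, 0, 0, 255], [0.012, 0, 0, 0, 0, 0, 255], [0.01, 0, 0, 0, 0, 0, 255], [0.004, 0, 0, 0, 0, 0, 255], [0, 0, 0, 0, 0, 0, 255], [0, 0, 0, 0, 0, 0, 255], [0, 0, 0, 0, 0, 0, 255]]

```text
clock: 19.25
tcp_pos: [0.5059, -0.0835, 0.0687]
orientation: [0.0, 0.692, 0.722, -0.0]
wrist_force: [1.0, -1.2, 4.9]
finger_gap: 0.0132
grip_force: 41.0
```

Run:
```python
from st import *
st()
```

```text
t 19.25 tcp [ 0.5059 -0.0835  0.0687] rail xy [-0.0006 -0.0836] yaw err deg -0.08054128691252428 z [-2.e-04 -7.e-04 -1.e+00] F [ 1.01 -1.22  4.91] gap 0.013240592523242407 40.99810838699341
```

Request:
jog_arm:
  increments:
    - [[0, 0, 0, 0, 0, 0, 120], [0, 0, 0, 0, 0, 0, 120], [0, 0, 0, 0, 0, 0, 120], [0, 0, 0, 0, 0, 0, 120], [0, 0, 0, 0, 0, 0, 120], [0, 0, -0.06, 0, 0, 0, 120], [0, 0, -0.12, 0, 0, 0, 120], [0, 0, -0.12, 0, 0, 0, 120], [0, 0, -0.1, 0, 0, 0, 255], [0.08, 0, 0, 0, 0, 0, 255], [0.1, 0, 0, 0, 0, 0, 255], [0.08, 0, 0, 0, 0, 0, 255], [0, 0, 0, 0, 0, 0, 255], [0, 0, 0, 0, 0, 0, 255], [0, 0, 0, 0, 0, 0, 255]]

```text
clock: 20.75
tcp_pos: [0.5033, -0.0188, 0.1684]
orientation: [0.0, 0.692, 0.722, -0.0]
wrist_force: [0.4, -0.1, -0.2]
finger_gap: -0.0001
grip_force: 0.0
```

```bash
python3 - <<'E'
from st import *
st()
Z=dict(stop_grip=.086,stop_front=.045,clamp_pad=.105,clamp_hinge=.064,pointer_face=.045)
for c in ('wrist','top','side'):
    cw=shot(c,c+'2.png')
    for n in Z:
        for o in spotter.landmark_of(n,c)[:2]:
            w=atz(cw,o['uv'],Z[n]);d=w[:2]-C; print(c,n,round(o['conf'],2),np.round(o['uv']),np.round([d@ex,d@ey],4))
E
python3 - <<'E'
import cv2,numpy as np
w=cv2.imread('pics/wrist2.png');s=cv2.imread('pics/side2.png')[90:280,180:350]
cv2.imwrite('pics/c2.png',np.hstack([cv2.resize(w,(400,300)),cv2.resize(s,(350,391))[:300]]))
E
```

```text
t 20.75 tcp [ 0.5033 -0.0188  0.1684] rail xy [-0.0002 -0.0188] yaw err deg -0.08704446157636461 z [ 0.e+00 -4.e-04 -1.e+00] F [ 0.43 -0.1  -0.2 ] gap -0.00011000479844493795 0.0
wrist stop_grip 0.62 [225. 200.] [-0.0272 -0.0208]
wrist clamp_pad 0.8 [224. 201.] [-0.0258 -0.0152]
wrist clamp_hinge 0.6 [286. 190.] [ 0.0237 -0.0188]
wrist pointer_face 0.57 [258. 309.] [-0.0006 -0.1559]
wrist pointer_face 0.54 [381. 133.] [0.1095 0.0284]
top clamp_pad 0.46 [291. 200.] [-0.0098  0.0086]
side stop_grip 0.89 [290. 157.] [-0.0076 -0.0928]
side stop_front 0.85 [291. 159.] [ 0.006  -0.1479]
side clamp_pad 0.48 [288. 169.] [-0.0302 -0.0106]
side clamp_hinge 0.6 [268. 174.] [ 0.0265 -0.0265]
side clamp_hinge 0.19 [311. 242.] [-0.1498  0.164 ]
side pointer_face 0.67 [295. 168.] [-0.0207 -0.1074]
side pointer_face 0.54 [269. 172.] [ 0.0392 -0.0601]
```

View pics/c2.png

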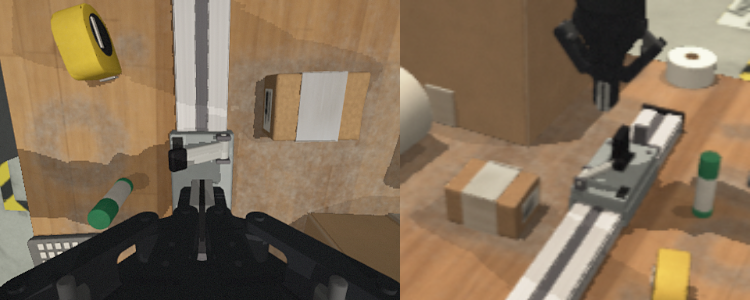

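The wrist view shows the lever (pad ≈ (178,160), hinge ≈ (225,148) in the composite) with its hinge at rail y −0.019, directly below the shut fingers. The side view shows the pointer clear ahead of the stop. I'll press down.

Request:
jog_arm:
  increments:
    - [[0, 0, 0.08, 0, 0, 0, 255], [0, 0, 0.08, 0, 0, 0, 255], [0, 0, 0.06, 0, 0, 0, 255], [0, 0, 0.04, 0, 0, 0, 255], [0, 0, 0.03, 0, 0, 0, 255], [0, 0, 0.03, 0, 0, 0, 255], [0, 0, 0.03, 0, 0, 0, 255], [0, 0, 0.02, 0, 0, 0, 255], [0, 0, 0.02, 0, 0, 0, 255], [0, 0, 0.01, 0, 0, 0, 255], [0, 0, 0, 0, 0, 0, 255]]

```text
clock: 22.75
tcp_pos: [0.503, -0.0182, 0.0681]
orientation: [-0.0, 0.691, 0.722, -0.0]
wrist_force: [0.1, 0.8, 0.3]
finger_gap: -0.0001
grip_force: 0.0
```

Request:
jog_arm:
  increments:
    - [[0, 0, 0.006, 0, 0, 0, 255], [0, 0, 0.006, 0, 0, 0, 255], [0, 0, 0, 0, 0, 0, 255], [0, 0, 0, 0, 0, 0, 255], [0, 0, 0, 0, 0, 0, 255]]

```text
clock: 23.25
tcp_pos: [0.5035, -0.0183, 0.0673]
orientation: [0.001, 0.691, 0.722, 0.0]
wrist_force: [-5.6, 0.9, 14.5]
finger_gap: 0.0001
grip_force: 6.8
```

Request:
jog_arm:
  increments:
    - [[0, 0, -0.02, 0, 0, 0, 255], [0, 0, -0.08, 0, 0, 0, 255], [0, 0, -0.14, 0, 0, 0, 255], [0, 0, -0.16, 0, 0, 0, 255], [0, 0, -0.16, 0, 0, 0, 255], [0.1, 0, 0, 0, 0, 0, 255], [0.16, 0, 0, 0, 0, 0, 255], [0.16, 0, 0, 0, 0, 0, 255], [0.16, 0, 0, 0, 0, 0, 255], [0.16, 0, 0, 0, 0, 0, 255], [0.1, 0, 0, 0, 0, 0, 255], [0, 0, 0, 0, 0, 0, 255], [0, 0, 0, 0, 0, 0, 255]]

```text
clock: 24.55
tcp_pos: [0.4939, 0.1919, 0.2054]
orientation: [0.0, 0.691, 0.723, -0.0]
wrist_force: [0.1, -0.2, 1.0]
finger_gap: 0.0001
grip_force: 0.0
```

Run:
```python
from st import *
st()
Z=dict(stop_grip=.086,stop_front=.045,clamp_pad=.064,clamp_hinge=.064,pointer_face=.045,tape_measure=0,small_box=0,glue_stick=0)
for c in ('top','side'):
    cw=shot(c,c+'3.png')
    for n in Z:
        for o in spotter.landmark_of(n,c)[:1]:
            w=atz(cw,o['uv'],Z[n]);d=w[:2]-C; print(c,n,round(o['conf'],2),np.round(o['uv']),np.round([d@ex,d@ey],4),np.round(w[:2],3))
t=cv2.imread('pics/top3.png')[170:230,250:370];s=cv2.imread('pics/side3.png')[120:220,210:330]
cv2.imwrite('pics/c3.png',np.hstack([cv2.resize(t,(480,240)),cv2.resize(s,(288,240))]))
```

```text
t 24.55 tcp [0.4939 0.1919 0.2054] rail xy [-0.0002  0.1921] yaw err deg 0.02197276231973732 z [-0.e+00 -4.e-04 -1.e+00] F [ 0.11 -0.21  0.96] gap 7.978036098332922e-05 0.0
top stop_grip 0.76 [330. 194.] [-0.0006 -0.089 ] [ 0.506 -0.089]
top stop_front 0.68 [346. 196.] [-0.0067 -0.1375] [ 0.502 -0.138]
top clamp_pad 0.73 [300. 209.] [-0.0343 -0.0169] [ 0.469 -0.018]
top clamp_hinge 0.62 [295. 187.] [ 0.0218 -0.0077] [ 0.525 -0.007]
top pointer_face 0.61 [354. 196.] [-0.0072 -0.1594] [ 0.503 -0.16 ]
top tape_measure 0.66 [254. 247.] [-0.1275  0.1042] [0.371 0.098]
top small_box 0.6 [276. 149.] [0.1293 0.029 ] [0.631 0.035]
top glue_stick 0.59 [329. 238.] [-0.1147 -0.0976] [ 0.393 -0.103]
side stop_grip 0.7 [286. 157.] [ 0.0011 -0.0893] [ 0.508 -0.089]
side stop_front 0.74 [293. 161.] [-0.001  -0.1413] [ 0.508 -0.141]
side clamp_pad 0.7 [289. 181.] [-0.034  -0.0202] [ 0.47  -0.022]
side clamp_hinge 0.48 [268. 173.] [ 0.028  -0.0288] [ 0.532 -0.028]
side pointer_face 0.6 [296. 154.] [ 0.0036 -0.1781] [ 0.514 -0.178]
side tape_measure 0.97 [308. 241.] [-0.1285  0.1008] [0.37  0.095]
side small_box 0.66 [224. 196.] [0.1292 0.0358] [0.63  0.042]
side glue_stick 0.58 [326. 194.] [-0.1189 -0.0875] [ 0.388 -0.093]
```

View pics/c3.png

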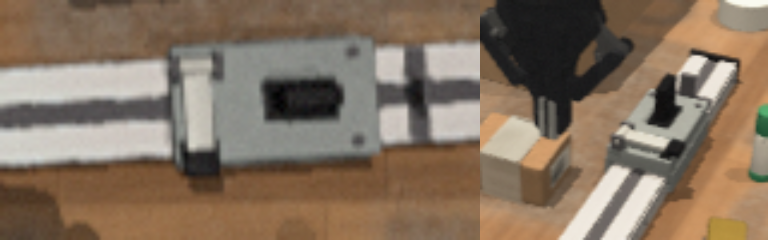

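The top view shows the lever lying at its full 70 mm length, so it is level. The gap between the stop edge (379) and the pointer foot (407) is about 23 mm after parallax, matching the 25 mm back-off. The side view also shows the lever flat, and nothing else has moved. Handing in.

```bash
python3 -c "
from workcell import ticket
print(ticket.hand_in())"
```

```text
the job is handed in; nothing more can be done
None
```

The job is handed in, with no verdict returned: the stop bound at about 9 N at the hand, I backed it off about 25 mm (about 23 mm by camera), the clamp lever looks fully down, and the tape measure, carton and glue stick did not visibly move.

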